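Clamp the square-footed leg in the craft vise

TASK

Take the square-footed wooden leg out of the rack and stand it upright in the middle of the vise, its square foot turned flat to the jaws and fully down on the bed; then push the sliding jaw up tight against it and let go. Leave the two round-footed pins, the glue bottle and the wood slice where they are.

Things in the scene. Friction and masses are not known exactly. Their poses are not given: they have to be found in the camera images.
- leg_grip (a point): Grip point on the axis of the leg's round shank (20 mm across), 75 mm above the foot's underside, 25 mm below the top. Pale wood, 0.1 kg, z up. Foot: 30 mm square, 30 mm high; bead 25 mm across just above it. The shank is glued on at an unknown angle: x, y here say NOTHING of the foot's flats. See them (corners show from above) or feel: crooked it rests on the jaws, square it drops in.
- rack: Fixed plywood block 90 (x) x 250 (y) x 40 mm, origin at the centre of its underside, with three round wells 51 mm across and 30 mm deep in a row along its y at -80, 0, +80 mm. The leg and two pins stand loose in the wells in any order; the leg's foot is wholly below the rim.
- pin0: Pale wooden pin: round foot 40 mm across and 30 mm high, shank about 19 mm across, a ball 30 mm across on top; 100 mm tall, loose in a well of the rack. Leave it alone. Origin at the centre of its underside.
- pin1: A second pin just like pin0. Leave it alone.
- vise_seat (a point): Middle of the vise's slot, on its steel bed, 30 mm above the table. Fixed blue vise with dark jaw faces. x runs along the slot, y across the jaws, z up. Jaws 90 mm long, 25 mm high above here; slot open at both ends, 33 mm wide at the start: a centred foot enters within about 5 degrees of square. Fixed jaw from y = 16.5 to 51.5 mm; sliding jaw at -y.
- jaw_back (a point): Middle of the outer (back, -y) face of the sliding jaw, 12.5 mm above the bed; axes as the vise. The jaw is 50 mm thick in y and 90 mm long in x; 63 mm of bed (level with the vise_seat) lies free behind it.
- jaw (a joint): Travel of the sliding jaw in m: 0 fully back (where it starts), growing as it is pushed toward the fixed jaw (+y of the vise), 0.008 at most. It slides stiffly (about 7 N) and stays where it is left; about 0.003 when it is tight on the foot.
- glue: White glue bottle, 50 mm across, 130 mm tall, standing loose on the table. Leave it alone. Origin at the centre of its underside.
- slice: Round slice of wood, 70 mm across, 12 mm thick, lying loose on the table. Leave it alone. Origin at the centre of its underside.
Mind the look-alikes: they are no part of the job. Leave any turquoise look-alike of the part that bears leg_grip alone.

How it is judged:
By the outcome, as a careful person would: the job done as asked, in the order asked, and still so for the second after the job is handed in, with the robot touching nothing.
It also fails if it takes over 72 s, if anything falls off the work surface, if the arm or the gripper's body presses on something with over 40 N, if the wrist force passes 120 N, or if a joint passes its speed limit or range.

ROBOT

A 6-joint arm with a two-finger parallel gripper is mounted at the origin on the work surface. World frame = base frame: x ahead of the robot, y to its left, z up, the work surface at z = 0. Lengths are in m, angles in degrees, forces in N, time in s.
With the tool pointing down it reaches from about 0.375 to 0.975 m from the base axis. Payload 3.8 kg.
Tool frame: the origin (TCP) lies on the centre line of the jaws, within the pads' length; the fingertips stand 22 mm ahead of it and the grasp point (between the pads) lies 3 mm ahead of it; z points along the fingers, y is the line along which they close (so a half turn about z gives the same grasp; the last joint's range is limited). The gripper opens to 88 mm and grips with 3 to 60 N. Pads are 18 mm wide; open, the fingers measure 123 mm over their backs; the gripper's body (75 mm by 187 mm) begins 45 mm behind the grasp point.
Start: joints at [62.229, 15.12, 91.902, -0, 72.978, -2.114], TCP at [0.292, 0.608, 0.261] pointing down, gripper open.
Joint ranges: [-150.88, 150.88], [-54.13, 125.18], [17.81, 147.31], [-75.09, 255.09], [0, 152.58], [-146.25, 146.25]. Speed limits (degrees/s): [147.25, 147.25, 180, 180, 180, 180].

INTERFACE

Orientations are given as a 3x3 rotation matrix whose columns are the frame's x, y, z axes.
In Python, from workcell import * gives the robot as it stands.
- The arm moves only by the tool carry_out, never from a script. Its argument "moves" is a list of rows, each an object of numbers: "wx", "wy", "wz": the turn, a rotation vector about the tool's x, y, z each as a share of 45 degrees, from -1 to 1; "dx", "dy", "dz": the shift along the tool's x, y, z each as a share of 0.25 m, from -1 to 1; "hand": the opening, from -1 (shut) to 1 (fully open). In form: [{"wx": .., "wy": .., "wz": .., "dx": .., "dy": .., "dz": .., "hand": ..}, ...]. A call has 1 to 20 rows; each row is the pose to reach, as a shift and turn from the pose commanded when the call began, along the tool's axes at that moment; what a row does not reach only later rows make up. A row lasts 1/8 s, in which the tool goes at most 62.5 mm and 10.7 degrees, less where a joint would pass 70% of its speed; a pose out of reach is approached as far as the arm can. A call with a number of a shift or a turn outside -1 to 1 is refused whole. A call with a gripper value outside its range is refused whole. The fingers move at their own pace and stop on an object; "force" is the grip in N (left out, the last holds). Time passes only in rows, so rows that repeat a pose let the fingers close. It gives the time, the measured TCP pose, the force, the opening and the grip force at its end, in the units of the state.
- read_state(): the state, without advancing time (a new reading comes with each control period).
- camera(name): name is "scene" or "top"; returns a dict with "frame" (480x640x3 uint8, red, green, blue), "z_map" (480x640 float32, m along the optical axis (not along the pixel's ray), 0 where there is no reading), "fx", "fy", "cx", "cy" (pixels), "world_from_camera" (4x4, takes a point from camera to world coordinates). Camera axes: x right, y up, looking along -z (the intrinsics and any distortion apply to the point x, -y, -z); pixel columns grow to the right and rows downward; lengths in m; the calibration is good to about 2 mm. A picture is of the moment at which its call begins.
- close_job(): hands the job in; it is judged then, once.
Trained networks look in a picture, given as the dict that the camera call returned (one of the last four; its "shot" number tells which), for a name from the list of things; names that differ only in an ending like _2 or _b are one class to them, and where a whole thing is asked for, a point or a joint stands for the part that bears it (a point fixed in the world has none). Each returns a list of dicts, best first, with "p" (0 to 1); they miss things now and then, are a little off and sometimes report something else, mostly with a low value. They report only what shows in the picture. A call takes as long as a camera call. They do not tell look-alikes from the thing itself.
- look_for(picture, name): "box" ([centre column, centre row, width, height] in pixels, round what is visible of it).
- silhouettes(picture, name): "mask" (480x640 bool, what is visible of it) and "box" ([centre column, centre row, width, height] in pixels, round what is visible of it).
The state is a dict: "t": time; "joint_positions": joint angles; "joint_velocities": joint speeds; "tau": joint torques, N m; "tool_pos": TCP position; "orientation": TCP orientation; "ft_force": force on the tool from outside, world axes, zero at the start; "ft_torque": the same for the moment, N m; "opening": finger opening in m; "grip_force": force on a finger pad.
Only numpy, scipy, OpenCV 4.12 (cv2) and the standard library are available. Lean on these libraries where they do the work, as an engineer would, in place of code of your own. Each camera call takes 0.05 s, during which the arm holds its last target. There are 200 camera calls.

## Working session

There is one attempt and no reset: what is moved stays moved. The work goes in short steps, Python scripts to look and compute and a tool call to move; the robot and the scene stay as the last step left them, time stands still between calls to the robot, and variables do not carry over. Pictures are saved under pics/ and viewed, at most 10 in all, crops included, and the job is handed in when it is done.

Besides the shell and the picture viewer there is one more tool, called after "Request:" by a JSON object that holds its "fn" and its "kwargs", one argument or row to a line. carry_out: Moves the arm, as the interface text tells. Shift numbers are shares of 0.25 m and turn numbers shares of 45 degrees, none past 1 either way. Its arguments: {"type":"object","properties":{"moves":{"type":"array"},"force":{"type":"number"}},"required":["moves"]}

```bash
mkdir -p pics
cat > h.py <<'E'
import numpy as np, cv2
from workcell import *
def pts(c):
    v,u=np.mgrid[0:480,0:640]; z=c["z_map"]
    P=np.stack([(u-c["cx"])/c["fx"]*z,-(v-c["cy"])/c["fy"]*z,-z,np.ones_like(z)],-1)
    W=P@np.array(c["world_from_camera"]).T
    W[z==0]=np.nan
    return W[...,:3]
def save(c,n,crop=None,s=1):
    f=c["frame"][...,::-1]
    if crop: f=f[crop[1]:crop[3],crop[0]:crop[2]]
    cv2.imwrite("pics/"+n,cv2.resize(f,None,fx=s,fy=s,interpolation=cv2.INTER_CUBIC))
E
python3 - <<'E'
from h import *
np.set_printoptions(precision=4,suppress=True)
for cn in ["top","scene"]:
    c=camera(cn); save(c,cn+"0.png"); W=pts(c)
    print(cn,{k:c[k] for k in c if k not in("frame","z_map")})
    np.savez(cn+"0.npz",W=W,f=c["frame"])
    for n in ["leg_grip","rack","pin0","jaw","glue","slice"]:
        for d in silhouettes(c,n)[:4]:
            Q=W[d["mask"]]; Q=Q[~np.isnan(Q[:,0])]
            print(n,round(d["p"],2),np.round(d["box"]),np.median(Q,0) if len(Q) else None, Q[:,2].max() if len(Q) else None)
print(read_state()["t"])
E
```

```text
top {'fx': 498.67087240480157, 'fy': 498.67087240480157, 'cx': 321.4445486849898, 'cy': 239.61795280958015, 'world_from_camera': array([[ 0.0042,  0.9976, -0.0689,  0.4778],
       [-0.9999,  0.0033, -0.0127, -0.0441],
       [-0.0124,  0.0689,  0.9975,  1.0588],
       [ 0.    ,  0.    ,  0.    ,  1.    ]]), 'shot': 1}
leg_grip 0.75 [413. 200.  16.  16.] [ 0.6252 -0.2121  0.0896] 0.10502124944929647
leg_grip 0.68 [371. 208.  13.  14.] [ 0.6118 -0.1275  0.0964] 0.10447082332953117
leg_grip 0.65 [372. 330.  15.  12.] [ 0.3737 -0.1286  0.0976] 0.10408041805616164
rack 0.56 [411. 264. 124.  50.] [ 0.4997 -0.2059  0.0402] 0.10546474324837907
pin0 0.79 [411. 261.  22.  16.] [ 0.5014 -0.2085  0.0979] 0.11393947916682179
pin0 0.55 [452. 259.  27.  18.] [ 0.5054 -0.2877  0.0482] 0.11342112484766187
jaw 0.87 [200. 241.  38.  48.] [0.5474 0.2162 0.0551] 0.061527140155163806
glue 0.62 [293. 165.  25.  31.] [0.6911 0.022  0.0885] 0.13410926209263097
glue 0.6 [412. 264.  24.  19.] [ 0.5016 -0.2083  0.0969] 0.11393947916682179
slice 0.83 [310. 274.  31.  32.] [0.4758 0.001  0.0123] 0.0187452878050
[... 574 characters left out ...]
leg_grip 0.63 [243. 214.  12.  32.] [ 0.3765 -0.1342  0.0659] 0.10204127434368115
rack 0.96 [218. 288. 160.  92.] [ 0.5325 -0.2338  0.0389] 0.10234537017859191
pin0 0.74 [400. 306.  34.  74.] [0.7131 0.0152 0.0697] 0.13211203706432628
pin0 0.72 [175. 278.  30.  44.] [ 0.5133 -0.296   0.062 ] 0.11151082343980578
pin0 0.64 [218. 264.  27.  40.] [ 0.5092 -0.2161  0.0595] 0.1117251488014368
jaw 0.88 [453. 231.  58.  40.] [0.5561 0.2089 0.054 ] 0.05868536536961566
glue 0.65 [401. 304.  34.  80.] [0.7134 0.0148 0.0712] 0.13211203706432628
glue 0.34 [174. 277.  32.  45.] [ 0.5135 -0.2955  0.0637] 0.11151082343980578
slice 0.77 [329. 252.  40.  27.] [ 0.4806 -0.0112  0.0117] 0.015579211625028955
0.7
```

View pics/top0.png

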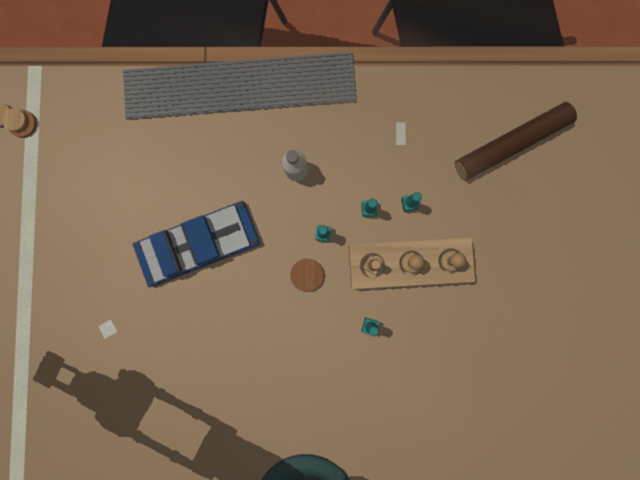

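View pics/scene0.png

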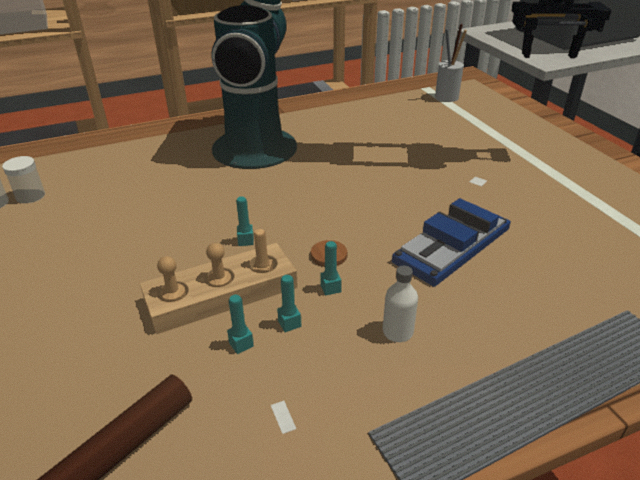

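The scene view shows the leg (flat-topped shank) in the rack's +y well at scene (262,250) / top (373,265). The pins are at (175,278) and (218,264). The vise is at top (197,243), with its free bed on the right, so its +y points image-left. The turquoise pieces are look-alikes.

Run:
```python
from h import *
np.set_printoptions(precision=4,suppress=True)
for cn in ["top","scene"]:
    d=np.load(cn+"0.npz"); W=d["W"]; f=d["f"].astype(int)
    X,Y,Z=W[...,0],W[...,1],W[...,2]
    vis=(X>.42)&(X<.68)&(Y>.08)&(Y<.42)
    for lo,hi in [(.047,.064)]:
        m=(vis&(Z>lo)&(Z<hi)).astype(np.uint8)
        n,l,st,_=cv2.connectedComponentsWithStats(m)
        for i in range(1,n):
            if st[i,4]<60: continue
            P=W[l==i]; r=cv2.minAreaRect((P[:,:2]*1000).astype(np.float32))
            print(cn,"jaw",st[i],np.median(P,0),r)
    # leg top
    m=((np.hypot(X-.50,Y+.135)<.03)&(Z>.085))
    P=W[m]; print(cn,"leg",len(P),np.percentile(P,[5,50,95],axis=0)); top=P[P[:,2]>.097]; print(len(top),top.mean(0))
    m=vis&(Z>.022)&(Z<.038); P=W[m]; print("bed",len(P),np.median(P,0),cv2.minAreaRect((P[:,:2]*1000).astype(np.float32)))
d=np.load("top0.npz");f=d["f"][...,::-1]
a=cv2.resize(f[195:295,125:270],None,fx=5,fy=5,interpolation=cv2.INTER_CUBIC)
cv2.imwrite("pics/v.png",a)
s=np.load("scene0.npz")["f"][...,::-1]
cv2.imwrite("pics/s.png",np.hstack([cv2.resize(s[190:290,390:520],None,fx=3,fy=3,interpolation=cv2.INTER_CUBIC),cv2.resize(f[230:295,345:415],(390,300),interpolation=cv2.INTER_CUBIC)]))
```

```text
top jaw [ 180  215   39   50 1124] [0.5475 0.2169 0.0552] ((547.346923828125, 217.20083618164062), (90.54593658447266, 50.797183990478516), 22.340662002563477)
top jaw [149 230  32  47 811] [0.5189 0.2865 0.0553] ((519.3648071289062, 287.64599609375), (90.31656646728516, 36.944984436035156), 21.565303802490234)
top leg 93 [[ 0.489  -0.1422  0.0885]
 [ 0.4972 -0.1341  0.1095]
 [ 0.5049 -0.1265  0.1136]]
85 [ 0.4968 -0.135   0.1096]
bed 3168 [0.545  0.1907 0.03  ] ((540.9387817382812, 232.06744384765625), (99.06607818603516, 248.60537719726562), 21.613435745239258)
scene jaw [450 198  49  28 626] [0.5231 0.2843 0.0547] ((518.87841796875, 286.02593994140625), (91.21875762939453, 39.41770935058594), 21.500396728515625)
scene jaw [424 211  56  34 942] [0.5513 0.213  0.0548] ((546.0560913085938, 217.09432983398438), (91.38035583496094, 55.15254211425781), 21.901470184326172)
scene leg 188 [[ 0.4927 -0.1457  0.0864]
 [ 0.5025 -0.1378  0.1025]
 [ 0.5066 -0.1291  0.1105]]
123 [ 0.5005 -0.1375  0.106 ]
bed 2125 [0.5684 0.1733 0.0299] ((543.1008911132812, 231.70953369140625), (97.88407897949219, 248.08981323242188), 20.74081039428711)
```

View pics/v.png

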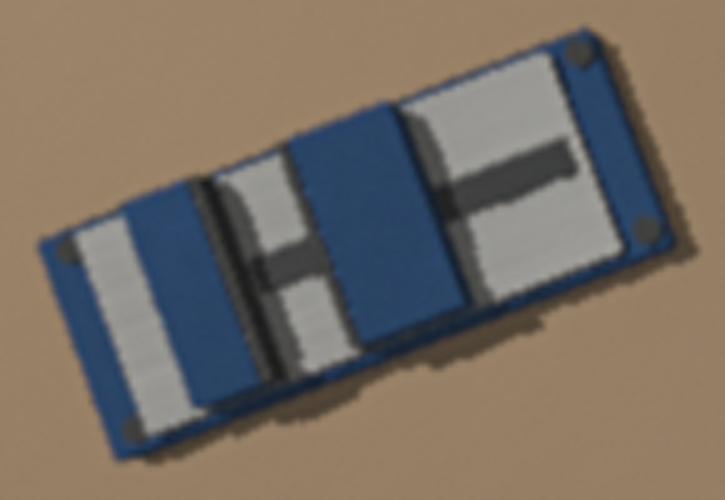

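View pics/s.png

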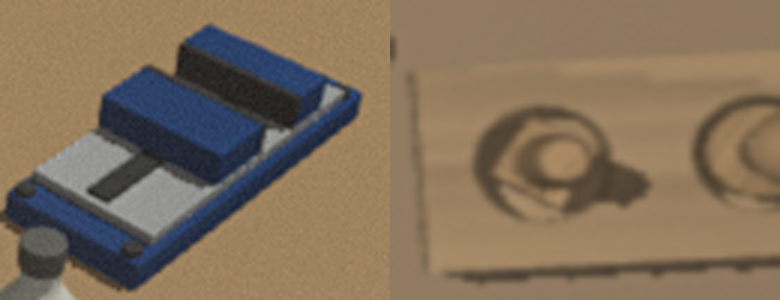

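The vise crop shows the slot between the fixed jaw (left) and the thicker sliding jaw, with the free bed on the right. From the jaw-top fits, the seat is at about (0.532, 0.2555) with yaw about 21.7°.

```bash
cat >> h.py <<'E'
from scipy.spatial.transform import Rotation as R
def Rd(yaw):  # tool down, tool x at yaw (deg)
    a=np.radians(yaw); x=np.array([np.cos(a),np.sin(a),0]); z=np.array([0,0,-1.]); return np.stack([x,np.cross(z,x),z],1)
def go(p,yaw=None,s=None):
    s=s or read_state(); A=np.array(s["orientation"]).reshape(3,3); t=np.array(s["tool_pos"])
    d=A.T@(np.array(p)-t)/.25
    if yaw is None: w=np.zeros(3)
    else: w=R.from_matrix(A.T@Rd(yaw)).as_rotvec(degrees=True)/45
    print("d",np.round(d,4),"w",np.round(w,4))
def yaw(s=None):
    A=np.array((s or read_state())["orientation"]).reshape(3,3); return np.degrees(np.arctan2(A[1,0],A[0,0]))
E
python3 - <<'E'
from h import *
np.set_printoptions(precision=4,suppress=True)
s=read_state(); print(s["t"],s["tool_pos"],np.array(s["orientation"]),yaw(s),s["joint_positions"])
W=np.load("top0.npz")["W"]; X,Y,Z=W[...,0],W[...,1],W[...,2]
P=W[(np.hypot(X-.497,Y+.135)<.02)&(Z>.105)]; print(len(P),P.mean(0),cv2.minAreaRect((P[:,:2]*1000).astype(np.float32)))
m=(X>.44)&(X<.56)&(Y>-.35)&(Y<-.08)&(Z>.034)&(Z<.046); Q=W[m]; print(cv2.minAreaRect((Q[:,:2]*1000).astype(np.float32)))
go([.497,-.135,.2],yaw(s)); print(go([.497,-.135,.2],90), go([.497,-.135,.2],-90))
E
```

```text
0.7 [0.2922 0.6085 0.2608] [[-0.9014  0.433  -0.    ]
 [ 0.433   0.9014  0.    ]
 [ 0.      0.     -1.    ]] 154.34416407759488 [62.231  15.1178 91.9     0.0009 72.9806 -2.1134]
80 [ 0.4972 -0.1352  0.11  ] ((497.198974609375, -135.5177459716797), (17.70427894592285, 17.81850242614746), 63.262386322021484)
((501.63250732421875, -214.82476806640625), (90.07181549072266, 250.36590576171875), 3.654374837875366)
d [-2.0259 -2.326   0.2429] w [ 0. -0. -0.]
d [-2.0259 -2.326   0.2429] w [ 0.     -0.      1.4299]
d [-2.0259 -2.326   0.2429] w [ 0.      0.     -2.5701]
None None
```

Request:
{"fn": "carry_out", "kwargs": {
  "moves": [
    {"dx": -0.675, "dy": -0.775, "hand": 1},
    {"dx": -0.675, "dy": -0.775, "hand": 1},
    {"dx": -0.675, "dy": -0.775, "hand": 1},
    {"dx": -0.675, "dy": -0.775, "hand": 1},
    {"dx": -0.675, "dy": -0.775, "hand": 1}
  ]
}}

```text
$.moves[0]: bad value
```

Request:
{"fn": "carry_out", "kwargs": {
  "moves": [
    {"dx": -0.675, "dy": -0.775, "hand": 1},
    {"dx": -0.675, "dy": -0.775, "hand": 1},
    {"dx": -0.675, "dy": -0.775, "hand": 1},
    {"dx": -0.675, "dy": -0.775, "hand": 1},
    {"dx": -0.675, "dy": -0.775, "hand": 1}
  ]
}}

```text
$.moves[0]: bad value
```

Request:
{"fn": "carry_out", "kwargs": {
  "moves": [
    {"dx": -0.675, "dy": -0.775, "wz": 1, "hand": 1},
    {"dx": -0.675, "dy": -0.775, "wz": 1, "hand": 1},
    {"dx": -0.675, "dy": -0.775, "wz": 1, "hand": 1},
    {"dx": -0.675, "dy": -0.775, "wz": 1, "hand": 1},
    {"dx": -0.675, "dy": -0.775, "wz": 1, "hand": 1},
    {"dx": -0.675, "dy": -0.775, "wz": 1, "hand": 1}
  ]
}}

```text
$.moves[0]: bad value
```

Run:
```python
from h import *
s=read_state(); print(s["t"],s["tool_pos"],yaw(s),s["joint_positions"])
go([.497,-.135,.15],93.65); go([.497,-.135,.088],93.65)
```

```text
0.7 [0.2922366  0.60845853 0.26075917] 154.34416407759488 [ 6.22310179e+01  1.51178013e+01  9.18999556e+01  9.09192089e-04
  7.29806060e+01 -2.11341231e+00]
d [-2.0259 -2.326   0.4429] w [ 0.     -0.      1.3488]
d [-2.0259 -2.326   0.6909] w [ 0.     -0.      1.3488]
```

All keys are needed in every row.

Request:
{"fn": "carry_out", "kwargs": {
  "moves": [
    {"wx": 0, "wy": 0, "wz": 0, "dx": -0.675, "dy": -0.775, "dz": 0, "hand": 1},
    {"wx": 0, "wy": 0, "wz": 0, "dx": -0.675, "dy": -0.775, "dz": 0, "hand": 1},
    {"wx": 0, "wy": 0, "wz": 0, "dx": -0.675, "dy": -0.775, "dz": 0, "hand": 1},
    {"wx": 0, "wy": 0, "wz": 0, "dx": -0.675, "dy": -0.775, "dz": 0, "hand": 1},
    {"wx": 0, "wy": 0, "wz": 0, "dx": -0.675, "dy": -0.775, "dz": 0, "hand": 1}
  ]
}}

```text
t: 1.32
tool_pos: [0.361, 0.3577, 0.2609]
orientation: [[-0.9, 0.436, 0.0], [0.436, 0.9, -0.0], [-0.001, -0.0, -1.0]]
ft_force: [-0.6, 0.5, -0.8]
opening: 0.0881
grip_force: 0.0
```

Request:
{"fn": "carry_out", "kwargs": {
  "moves": [
    {"wx": 0, "wy": 0, "wz": 0, "dx": -0.675, "dy": -0.775, "dz": 0, "hand": 1},
    {"wx": 0, "wy": 0, "wz": 0, "dx": -0.675, "dy": -0.775, "dz": 0, "hand": 1},
    {"wx": 0, "wy": 0, "wz": 0, "dx": -0.675, "dy": -0.775, "dz": 0, "hand": 1},
    {"wx": 0, "wy": 0, "wz": 0, "dx": -0.675, "dy": -0.775, "dz": 0, "hand": 1},
    {"wx": 0, "wy": 0, "wz": 0, "dx": -0.675, "dy": -0.775, "dz": 0, "hand": 1}
  ]
}}

```text
t: 1.95
tool_pos: [0.4299, 0.1106, 0.2612]
orientation: [[-0.899, 0.438, 0.001], [0.438, 0.899, -0.0], [-0.001, 0.0, -1.0]]
ft_force: [-0.3, -0.8, 0.1]
opening: 0.0883
grip_force: 0.0
```

Request:
{"fn": "carry_out", "kwargs": {
  "moves": [
    {"wx": 0, "wy": 0, "wz": 1, "dx": -0.675, "dy": -0.775, "dz": 0, "hand": 1},
    {"wx": 0, "wy": 0, "wz": 1, "dx": -0.675, "dy": -0.775, "dz": 0, "hand": 1},
    {"wx": 0, "wy": 0, "wz": 1, "dx": -0.675, "dy": -0.775, "dz": 0, "hand": 1},
    {"wx": 0, "wy": 0, "wz": 1, "dx": -0.675, "dy": -0.775, "dz": 0, "hand": 1},
    {"wx": 0, "wy": 0, "wz": 1, "dx": -0.675, "dy": -0.775, "dz": 0, "hand": 1},
    {"wx": 0, "wy": 0, "wz": 1, "dx": -0.675, "dy": -0.775, "dz": 0, "hand": 1}
  ]
}}

```text
t: 2.7
tool_pos: [0.4974, -0.1336, 0.2604]
orientation: [[-0.332, 0.943, -0.001], [0.943, 0.332, 0.001], [0.001, -0.0, -1.0]]
ft_force: [0.1, 0.4, -0.1]
opening: 0.0885
grip_force: 0.0
```

Run:
```python
from h import *
s=read_state(); print(s["t"],s["tool_pos"],yaw(s),s["joint_positions"])
go([.497,-.135,.15],93.65); go([.497,-.135,.088],93.65)
```

```text
2.7 [ 0.49740833 -0.13356416  0.2603818 ] 109.40860027697757 [-1.78399209e+01 -2.29358542e+00  1.11194422e+02  6.53296294e-02
  7.11563472e+01 -3.72696586e+01]
d [-0.0055 -0.0034  0.4415] w [-0.0004 -0.0018  0.3502]
d [-0.0059 -0.0034  0.6895] w [-0.0004 -0.0018  0.3502]
```

Request:
{"fn": "carry_out", "kwargs": {
  "force": 25,
  "moves": [
    {"wx": 0, "wy": 0, "wz": 0.35, "dx": -0.006, "dy": -0.003, "dz": 0.35, "hand": 1},
    {"wx": 0, "wy": 0, "wz": 0.35, "dx": -0.006, "dy": -0.003, "dz": 0.44, "hand": 1},
    {"wx": 0, "wy": 0, "wz": 0.35, "dx": -0.006, "dy": -0.003, "dz": 0.55, "hand": 1},
    {"wx": 0, "wy": 0, "wz": 0.35, "dx": -0.006, "dy": -0.003, "dz": 0.65, "hand": 1},
    {"wx": 0, "wy": 0, "wz": 0.35, "dx": -0.006, "dy": -0.003, "dz": 0.69, "hand": 1},
    {"wx": 0, "wy": 0, "wz": 0.35, "dx": -0.006, "dy": -0.003, "dz": 0.69, "hand": 1},
    {"wx": 0, "wy": 0, "wz": 0.35, "dx": -0.006, "dy": -0.003, "dz": 0.69, "hand": -1},
    {"wx": 0, "wy": 0, "wz": 0.35, "dx": -0.006, "dy": -0.003, "dz": 0.69, "hand": -1},
    {"wx": 0, "wy": 0, "wz": 0.35, "dx": -0.006, "dy": -0.003, "dz": 0.69, "hand": -1},
    {"wx": 0, "wy": 0, "wz": 0.35, "dx": -0.006, "dy": -0.003, "dz": 0.69, "hand": -1},
    {"wx": 0, "wy": 0, "wz": 0.35, "dx": -0.006, "dy": -0.003, "dz": 0.69, "hand": -1},
    {"wx": 0, "wy": 0, "wz": 0.35, "dx": -0.006, "dy": -0.003, "dz": 0.69, "hand": -1},
    {"wx": 0, "wy": 0, "wz": 0.35, "dx": -0.006, "dy": -0.003, "dz": 0.69, "hand": -1}
  ]
}}

```text
t: 4.32
tool_pos: [0.4966, -0.1364, 0.0881]
orientation: [[-0.063, 0.998, -0.0], [0.998, 0.063, 0.0], [0.0, -0.0, -1.0]]
ft_force: [0.4, -0.6, -0.2]
opening: 0.0205
grip_force: 0.3
```

Request:
{"fn": "carry_out", "kwargs": {
  "moves": [
    {"wx": 0, "wy": 0, "wz": 0, "dx": 0, "dy": 0, "dz": 0, "hand": -1},
    {"wx": 0, "wy": 0, "wz": 0, "dx": 0, "dy": 0, "dz": 0, "hand": -1},
    {"wx": 0, "wy": 0, "wz": 0, "dx": 0, "dy": 0, "dz": -0.1, "hand": -1},
    {"wx": 0, "wy": 0, "wz": 0, "dx": 0, "dy": 0, "dz": -0.3, "hand": -1},
    {"wx": 0, "wy": 0, "wz": 0, "dx": 0, "dy": 0, "dz": -0.5, "hand": -1},
    {"wx": 0, "wy": 0, "wz": 0, "dx": 0, "dy": 0.1, "dz": -0.7, "hand": -1},
    {"wx": 0, "wy": 0, "wz": 0, "dx": 0, "dy": 0.3, "dz": -0.9, "hand": -1},
    {"wx": 0, "wy": 0, "wz": 0, "dx": 0, "dy": 0.5, "dz": -1, "hand": -1},
    {"wx": 0, "wy": 0, "wz": 0, "dx": 0, "dy": 0.6, "dz": -1, "hand": -1}
  ]
}}

```text
t: 5.45
tool_pos: [0.65, -0.1269, 0.3419]
orientation: [[-0.063, 0.998, 0.007], [0.998, 0.063, -0.001], [-0.002, 0.007, -1.0]]
ft_force: [-0.8, 0.2, -1.0]
opening: 0.0191
grip_force: 25.0
```

Request:
{"fn": "carry_out", "kwargs": {
  "moves": [
    {"wx": 0, "wy": 0, "wz": 0, "dx": 0, "dy": 0.2, "dz": -0.1, "hand": -1},
    {"wx": 0, "wy": 0, "wz": 0, "dx": 0, "dy": 0.4, "dz": -0.2, "hand": -1},
    {"wx": 0, "wy": 0, "wz": 0, "dx": 0, "dy": 0.6, "dz": -0.3, "hand": -1},
    {"wx": 0, "wy": 0, "wz": 0, "dx": 0, "dy": 0.6, "dz": -0.3, "hand": -1},
    {"wx": 0, "wy": 0, "wz": 0, "dx": 0, "dy": 0.6, "dz": -0.3, "hand": -1}
  ]
}}

```text
t: 6.08
tool_pos: [0.7957, -0.1176, 0.4114]
orientation: [[-0.063, 0.998, -0.003], [0.998, 0.063, 0.0], [0.0, -0.003, -1.0]]
ft_force: [-0.5, 0.3, -1.5]
opening: 0.0189
grip_force: 25.0
```

Run:
```python
from h import *
np.set_printoptions(precision=4,suppress=True)
s=read_state(); t=np.array(s["tool_pos"]);print(s["t"],t,yaw(s),s["opening"],s["grip_force"])
c=camera("scene"); W=pts(c); f=c["frame"]
M=np.linalg.inv(c["world_from_camera"]); q=M@np.r_[t-[0,0,.063],1]; u=c["cx"]+c["fx"]*q[0]/-q[2]; v=c["cy"]-c["fy"]*q[1]/-q[2]; print(u,v,q)
x0,y0=int(u)-50,int(v)-50
save(c,"foot.png",(x0,y0,x0+100,y0+90),6)
D=np.hypot(W[...,0]-t[0],W[...,1]-t[1])
m=(D<.03)&(W[...,2]>t[2]-.073)&(W[...,2]<t[2]-.053)&(np.abs(W[...,2]-t[2])<.1)
P=W[m]; print(len(P)); np.savez("foot.npz",P=P,W=W,f=f,t=t)
xy=(P[:,:2]-t[:2])*1000
# brute fit: 30mm square, visible points lie on its boundary
from scipy.optimize import least_squares
best=[]
for a in range(0,90,3):
    def res(p):
        r=np.radians(p[0]); l=np.abs((xy-p[1:3])@np.array([[np.cos(r),-np.sin(r)],[np.sin(r),np.cos(r)]]))
        return l.max(1)-15
    o=least_squares(res,[a,0,0],loss="soft_l1",f_scale=1.0); best.append((o.cost,o.x[0]%90,*o.x[1:]))
best.sort(); print(np.array(best[:6]))
```

```text
6.075 [ 0.7957 -0.1176  0.4114] 93.5989936183971 0.018872883180242907 24.994272892263325
347.4861375572056 196.72805444025778 [ 0.0292  0.0455 -0.5733  1.    ]
502
[[111.0916  59.262   -0.7933   0.0663]
 [111.0916  59.262   -0.7933   0.0663]
 [111.0916  59.262   -0.7933   0.0663]
 [111.0916  59.262   -0.7933   0.0663]
 [111.0916  59.262   -0.7933   0.0663]
 [111.0916  59.262   -0.7933   0.0663]]
```

View pics/foot.png

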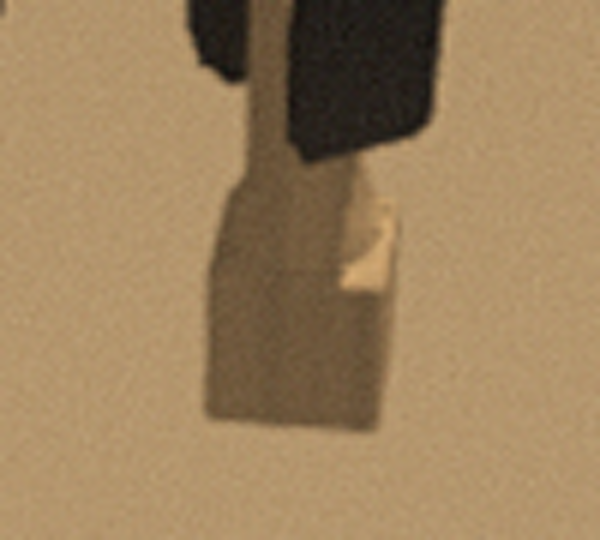

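The foot shows face-on at about crop (290,350), with its flats at about 59° in world. Turning 37.6° brings it to the vise's yaw and corner-on to the camera, which gives a precise check.

Request:
{"fn": "carry_out", "kwargs": {
  "moves": [
    {"wx": 0, "wy": 0, "wz": 0.2, "dx": 0, "dy": 0, "dz": 0, "hand": -1},
    {"wx": 0, "wy": 0, "wz": 0.4, "dx": 0, "dy": 0, "dz": 0, "hand": -1},
    {"wx": 0, "wy": 0, "wz": 0.6, "dx": 0, "dy": 0, "dz": 0, "hand": -1},
    {"wx": 0, "wy": 0, "wz": 0.835, "dx": 0, "dy": 0, "dz": 0, "hand": -1},
    {"wx": 0, "wy": 0, "wz": 0.835, "dx": 0, "dy": 0, "dz": 0, "hand": -1},
    {"wx": 0, "wy": 0, "wz": 0.835, "dx": 0, "dy": 0, "dz": 0, "hand": -1},
    {"wx": 0, "wy": 0, "wz": 0.835, "dx": 0, "dy": 0, "dz": 0, "hand": -1}
  ]
}}

```text
t: 7.0
tool_pos: [0.7957, -0.1176, 0.4134]
orientation: [[0.558, 0.83, -0.0], [0.83, -0.558, -0.0], [-0.0, -0.0, -1.0]]
ft_force: [-1.1, 0.3, -0.3]
opening: 0.0191
grip_force: 25.0
```

```bash
cat > fit.py <<'E'
from h import *
from scipy.optimize import least_squares
np.set_printoptions(precision=3,suppress=True)
def fit(n=4,cam="scene",zlo=.076,zhi=.05):
    s=read_state(); t=np.array(s["tool_pos"]); L=[]
    for i in range(n):
        c=camera(cam); W=pts(c); D=np.hypot(W[...,0]-t[0],W[...,1]-t[1])
        m=((D<.03)&(W[...,2]>t[2]-zlo)&(W[...,2]<t[2]-zhi)).astype(np.uint8)
        m=cv2.erode(m,np.ones((3,3)))>0
        L.append(W[m])
    P=np.concatenate(L); q=(P-t)*1000; out=[]
    def res(p):
        xy=q[:,:2]-p[1:3]-np.outer(q[:,2]+63,p[3:5])
        r=np.radians(p[0]); l=np.abs(xy@np.array([[np.cos(r),-np.sin(r)],[np.sin(r),np.cos(r)]]))
        return l.max(1)-15
    for a in range(0,90,15):
        o=least_squares(res,[a,0,0,0,0],loss="soft_l1",f_scale=1.0); out.append((o.cost,o.x[0]%90,*o.x[1:]))
    out.sort(); print("N",len(P),"zrange",q[:,2].min(),q[:,2].max()); print(np.array(out[:2])); return c,W,s
E
python3 - <<'E'
from fit import *
c,W,s=fit(); print(s["t"],s["tool_pos"],yaw(s),s["grip_force"],s["opening"])
# per-face normals with free plane fit
go([.532,.2555,.25],yaw(s))
E
```

```text
N 2664 zrange -75.14397172462567 -50.07279845090595
[[364.496  21.786  -0.255   0.068   0.011  -0.006]
 [364.496  21.786  -0.255   0.068   0.011  -0.006]]
7.0 [ 0.796 -0.118  0.413] 56.1045951411853 24.994397653222222 0.019109375186896507
d [ 0.648 -1.71   0.653] w [-0.     0.    -0.001]
```

Request:
{"fn": "carry_out", "kwargs": {
  "moves": [
    {"wx": 0, "wy": 0, "wz": 0, "dx": 0.08, "dy": -0.21, "dz": 0.1, "hand": -1},
    {"wx": 0, "wy": 0, "wz": 0, "dx": 0.16, "dy": -0.42, "dz": 0.2, "hand": -1},
    {"wx": 0, "wy": 0, "wz": 0, "dx": 0.24, "dy": -0.63, "dz": 0.3, "hand": -1},
    {"wx": 0, "wy": 0, "wz": 0, "dx": 0.324, "dy": -0.855, "dz": 0.4, "hand": -1}
  ]
}}

```text
t: 7.7
tool_pos: [0.6644, 0.0685, 0.3134]
orientation: [[0.559, 0.829, 0.0], [0.829, -0.559, 0.0], [0.0, 0.0, -1.0]]
ft_force: [0.5, 0.6, -0.5]
opening: 0.019
grip_force: 25.0
```

Request:
{"fn": "carry_out", "kwargs": {
  "moves": [
    {"wx": 0, "wy": 0, "wz": 0, "dx": 0.08, "dy": -0.21, "dz": 0.1, "hand": -1},
    {"wx": 0, "wy": 0, "wz": 0, "dx": 0.16, "dy": -0.42, "dz": 0.2, "hand": -1},
    {"wx": 0, "wy": 0, "wz": 0, "dx": 0.24, "dy": -0.63, "dz": 0.3, "hand": -1},
    {"wx": 0, "wy": 0, "wz": 0, "dx": 0.324, "dy": -0.855, "dz": 0.45, "hand": -1},
    {"wx": 0, "wy": 0, "wz": 0, "dx": 0.324, "dy": -0.855, "dz": 0.6, "hand": -1},
    {"wx": 0, "wy": 0, "wz": 0, "dx": 0.324, "dy": -0.855, "dz": 0.6, "hand": -1},
    {"wx": 0, "wy": 0, "wz": 0, "dx": 0.324, "dy": -0.855, "dz": 0.6, "hand": -1},
    {"wx": 0, "wy": 0, "wz": 0, "dx": 0.324, "dy": -0.855, "dz": 0.6, "hand": -1}
  ]
}}

```text
t: 8.7
tool_pos: [0.5357, 0.2537, 0.1667]
orientation: [[0.56, 0.829, 0.004], [0.829, -0.56, 0.002], [0.003, 0.002, -1.0]]
ft_force: [0.5, 0.6, -0.5]
opening: 0.0188
grip_force: 25.0
```

Run:
```python
from fit import *
c,W,s=fit(); print(s["t"],s["tool_pos"],yaw(s),s["grip_force"],s["joint_positions"],s["ft_force"])
go([.532,.2555,.135],56.0)
go([.532,.2555,.108],56.0)
```

```text
N 704 zrange -75.12971048031034 -50.82972766895175
[[332.26   20.688  -1.083   0.283   0.025  -0.035]
 [332.26   20.688  -1.083   0.283   0.025  -0.035]]
8.7 [0.536 0.254 0.167] 55.946451843919384 25.00225776717798 [ 22.941  10.502 107.863  -0.007  61.394  56.998] [ 0.482  0.617 -0.47 ]
d [ 0.    -0.013  0.122] w [ 0.002 -0.002 -0.001]
d [ 0.    -0.013  0.23 ] w [ 0.002 -0.002 -0.001]
```

Request:
{"fn": "carry_out", "kwargs": {
  "moves": [
    {"wx": 0, "wy": 0, "wz": 0, "dx": 0, "dy": -0.013, "dz": 0.06, "hand": -1},
    {"wx": 0, "wy": 0, "wz": 0, "dx": 0, "dy": -0.013, "dz": 0.1, "hand": -1},
    {"wx": 0, "wy": 0, "wz": 0, "dx": 0, "dy": -0.013, "dz": 0.1, "hand": -1},
    {"wx": 0, "wy": 0, "wz": 0, "dx": 0, "dy": -0.013, "dz": 0.1, "hand": -1},
    {"wx": 0, "wy": 0, "wz": 0, "dx": 0, "dy": -0.013, "dz": 0.1, "hand": -1},
    {"wx": 0, "wy": 0, "wz": 0, "dx": 0, "dy": -0.013, "dz": 0.1, "hand": -1}
  ]
}}

```text
t: 9.65
tool_pos: [0.5312, 0.2558, 0.1396]
orientation: [[0.559, 0.829, 0.001], [0.829, -0.559, 0.0], [0.001, 0.0, -1.0]]
ft_force: [-0.9, 0.8, -0.3]
opening: 0.0191
grip_force: 25.0
```

Run:
```python
from fit import *
c,W,s=fit(zlo=.073); print(s["t"],s["tool_pos"],yaw(s),s["ft_force"]); print(np.array(s["orientation"]))
save(c,"over.png",(400,150,530,270),5)
go([.532,.2555,.108],56.0)
```

```text
N 517 zrange -71.37685402254459 -51.068607988647344
[[243.066  21.862  -1.047   0.202   0.054  -0.033]
 [243.066  21.862  -1.047   0.202   0.054  -0.033]]
9.65 [0.531 0.256 0.14 ] 56.01751832722024 [-0.899  0.79  -0.255]
[[ 0.559  0.829  0.001]
 [ 0.829 -0.559  0.   ]
 [ 0.001  0.    -1.   ]]
d [0.002 0.004 0.126] w [ 0. -0.  0.]
```

View pics/over.png

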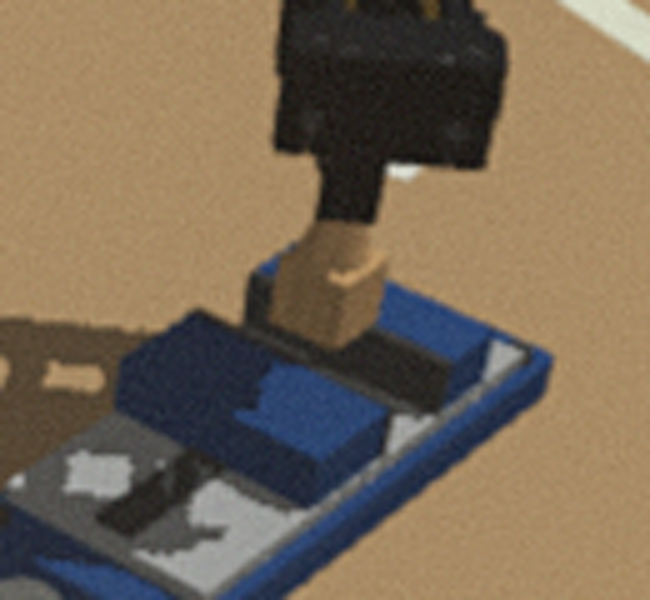

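Request:
{"fn": "carry_out", "kwargs": {
  "moves": [
    {"wx": 0, "wy": 0, "wz": 0, "dx": 0.002, "dy": 0.003, "dz": 0.01, "hand": -1},
    {"wx": 0, "wy": 0, "wz": 0, "dx": 0.002, "dy": 0.003, "dz": 0.02, "hand": -1},
    {"wx": 0, "wy": 0, "wz": 0, "dx": 0.002, "dy": 0.003, "dz": 0.03, "hand": -1},
    {"wx": 0, "wy": 0, "wz": 0, "dx": 0.002, "dy": 0.003, "dz": 0.04, "hand": -1},
    {"wx": 0, "wy": 0, "wz": 0, "dx": 0.002, "dy": 0.003, "dz": 0.04, "hand": -1},
    {"wx": 0, "wy": 0, "wz": 0, "dx": 0.002, "dy": 0.003, "dz": 0.04, "hand": -1}
  ]
}}

```text
t: 10.6
tool_pos: [0.5318, 0.2556, 0.1292]
orientation: [[0.559, 0.829, -0.0], [0.829, -0.559, -0.0], [-0.0, -0.0, -1.0]]
ft_force: [-0.0, -0.3, -0.4]
opening: 0.0189
grip_force: 25.0
```

It has entered with no force. Next, down to the bed.

Request:
{"fn": "carry_out", "kwargs": {
  "moves": [
    {"wx": 0, "wy": 0, "wz": 0, "dx": 0, "dy": 0, "dz": 0.02, "hand": -1},
    {"wx": 0, "wy": 0, "wz": 0, "dx": 0, "dy": 0, "dz": 0.04, "hand": -1},
    {"wx": 0, "wy": 0, "wz": 0, "dx": 0, "dy": 0, "dz": 0.06, "hand": -1},
    {"wx": 0, "wy": 0, "wz": 0, "dx": 0, "dy": 0, "dz": 0.075, "hand": -1},
    {"wx": 0, "wy": 0, "wz": 0, "dx": 0, "dy": 0, "dz": 0.082, "hand": -1},
    {"wx": 0, "wy": 0, "wz": 0, "dx": 0, "dy": 0, "dz": 0.082, "hand": -1},
    {"wx": 0, "wy": 0, "wz": 0, "dx": 0, "dy": 0, "dz": 0.082, "hand": -1}
  ]
}}

```text
t: 11.48
tool_pos: [0.5319, 0.2557, 0.1088]
orientation: [[0.559, 0.829, 0.0], [0.829, -0.559, 0.0], [0.0, 0.0, -1.0]]
ft_force: [0.1, -0.1, -0.8]
opening: 0.019
grip_force: 25.0
```

Request:
{"fn": "carry_out", "kwargs": {
  "moves": [
    {"wx": 0, "wy": 0, "wz": 0, "dx": 0, "dy": 0, "dz": 0.004, "hand": -1},
    {"wx": 0, "wy": 0, "wz": 0, "dx": 0, "dy": 0, "dz": 0.004, "hand": -1},
    {"wx": 0, "wy": 0, "wz": 0, "dx": 0, "dy": 0, "dz": 0.004, "hand": -1}
  ]
}}

```text
t: 11.85
tool_pos: [0.5321, 0.2558, 0.1081]
orientation: [[0.559, 0.829, 0.001], [0.829, -0.559, 0.0], [0.001, 0.0, -1.0]]
ft_force: [-0.3, 0.5, 1.5]
opening: 0.0193
grip_force: 25.0
```

Request:
{"fn": "carry_out", "kwargs": {
  "moves": [
    {"wx": 0, "wy": 0, "wz": 0, "dx": 0, "dy": 0, "dz": 0, "hand": 0},
    {"wx": 0, "wy": 0, "wz": 0, "dx": 0, "dy": 0, "dz": 0, "hand": 0},
    {"wx": 0, "wy": 0, "wz": 0, "dx": 0, "dy": 0, "dz": 0, "hand": 0},
    {"wx": 0, "wy": 0, "wz": 0, "dx": 0, "dy": 0, "dz": 0, "hand": 0},
    {"wx": 0, "wy": 0, "wz": 0, "dx": 0, "dy": 0, "dz": -0.1, "hand": 0},
    {"wx": 0, "wy": 0, "wz": 0, "dx": 0, "dy": 0, "dz": -0.25, "hand": 0},
    {"wx": 0, "wy": 0, "wz": 0, "dx": 0, "dy": 0, "dz": -0.4, "hand": 0},
    {"wx": 0, "wy": 0, "wz": -0.24, "dx": 0, "dy": 0, "dz": -0.44, "hand": -1},
    {"wx": 0, "wy": 0, "wz": -0.24, "dx": 0, "dy": 0, "dz": -0.44, "hand": -1},
    {"wx": 0, "wy": 0, "wz": -0.24, "dx": 0, "dy": 0, "dz": -0.44, "hand": -1}
  ]
}}

```text
t: 13.1
tool_pos: [0.5312, 0.2554, 0.2167]
orientation: [[0.396, 0.918, -0.001], [0.918, -0.396, -0.001], [-0.001, -0.001, -1.0]]
ft_force: [0.1, 0.1, 0.4]
opening: 0.0164
grip_force: 0.0
```

Run:
```python
from h import *
np.set_printoptions(precision=4,suppress=True)
s=read_state(); print(s["t"],s["tool_pos"],yaw(s),s["opening"],s["ft_force"])
go([.5637,.1758,.21],111.7); go([.5637,.1758,.058],111.7)
c=camera("scene"); W=pts(c); X,Y,Z=W[...,0],W[...,1],W[...,2]
m=(np.hypot(X-.532,Y-.2557)<.018)&(Z>.06)&(Z<.135); P=W[m]
for a,b in[(.06,.075),(.075,.095),(.095,.115),(.115,.135)]:
    q=P[(P[:,2]>a)&(P[:,2]<b)]; print(a,len(q),q.mean(0) if len(q) else 0)
print(P[:,2].max())
```

```text
13.1 [0.5312 0.2554 0.2167] 66.65078272771025 0.016380170530749687 [0.1319 0.0534 0.4272]
d [-0.2407  0.2457  0.0267] w [-0.0019  0.0009 -1.0011]
d [-0.24    0.2463  0.6347] w [-0.0019  0.0009 -1.0011]
0.06 118 [0.5377 0.2513 0.0663]
0.075 101 [0.5371 0.2508 0.0851]
0.095 101 [0.5372 0.2513 0.105 ]
0.115 120 [0.5355 0.2525 0.1248]
0.13188910982448232
```

The leg stands upright at the seat, with its top at about 0.13. Next, go behind the sliding jaw.

Request:
{"fn": "carry_out", "kwargs": {
  "moves": [
    {"wx": 0, "wy": 0, "wz": -0.24, "dx": -0.12, "dy": 0.123, "dz": 0, "hand": -1},
    {"wx": 0, "wy": 0, "wz": -0.48, "dx": -0.24, "dy": 0.246, "dz": 0, "hand": -1},
    {"wx": 0, "wy": 0, "wz": -0.72, "dx": -0.24, "dy": 0.246, "dz": 0, "hand": -1},
    {"wx": 0, "wy": 0, "wz": -0.95, "dx": -0.24, "dy": 0.246, "dz": 0.1, "hand": -1},
    {"wx": 0, "wy": 0, "wz": -1, "dx": -0.24, "dy": 0.246, "dz": 0.2, "hand": -1},
    {"wx": 0, "wy": 0, "wz": -1, "dx": -0.24, "dy": 0.246, "dz": 0.35, "hand": -1},
    {"wx": 0, "wy": 0, "wz": -1, "dx": -0.24, "dy": 0.246, "dz": 0.45, "hand": -1},
    {"wx": 0, "wy": 0, "wz": -1, "dx": -0.24, "dy": 0.246, "dz": 0.45, "hand": -1},
    {"wx": 0, "wy": 0, "wz": -1, "dx": -0.24, "dy": 0.246, "dz": 0.45, "hand": -1}
  ]
}}

```text
t: 14.28
tool_pos: [0.5649, 0.1763, 0.1055]
orientation: [[-0.371, 0.929, 0.0], [0.929, 0.371, 0.0], [-0.0, 0.0, -1.0]]
ft_force: [0.6, 1.0, 0.2]
opening: 0.0005
grip_force: 0.0
```

Run:
```python
from h import *
np.set_printoptions(precision=4,suppress=True)
s=read_state(); print(s["t"],s["tool_pos"],yaw(s),s["opening"],s["ft_force"],s["joint_positions"])
go([.5637,.1758,.058],111.7)
```

```text
14.275 [0.5649 0.1763 0.1055] 111.77708141563389 0.0005078588708824778 [0.5702 1.0016 0.226 ] [ 14.9241  14.3554 110.4158   0.0004  55.222   -6.8532]
d [-0.0002 -0.0054  0.1899] w [0.0002 0.     0.0017]
```

Request:
{"fn": "carry_out", "kwargs": {
  "moves": [
    {"wx": 0, "wy": 0, "wz": 0, "dx": 0, "dy": -0.004, "dz": 0.06, "hand": -1},
    {"wx": 0, "wy": 0, "wz": 0, "dx": 0, "dy": -0.004, "dz": 0.12, "hand": -1},
    {"wx": 0, "wy": 0, "wz": 0, "dx": 0, "dy": -0.004, "dz": 0.17, "hand": -1},
    {"wx": 0, "wy": 0, "wz": 0, "dx": 0, "dy": -0.004, "dz": 0.19, "hand": -1},
    {"wx": 0, "wy": 0, "wz": 0, "dx": 0, "dy": -0.004, "dz": 0.19, "hand": -1},
    {"wx": 0, "wy": 0, "wz": 0, "dx": 0.01, "dy": -0.004, "dz": 0.19, "hand": -1},
    {"wx": 0, "wy": 0, "wz": 0, "dx": 0.02, "dy": -0.004, "dz": 0.19, "hand": -1},
    {"wx": 0, "wy": 0, "wz": 0, "dx": 0.028, "dy": -0.004, "dz": 0.19, "hand": -1},
    {"wx": 0, "wy": 0, "wz": 0, "dx": 0.028, "dy": -0.004, "dz": 0.19, "hand": -1}
  ]
}}

```text
t: 15.4
tool_pos: [0.5612, 0.1827, 0.0579]
orientation: [[-0.372, 0.928, 0.0], [0.928, 0.372, 0.0], [-0.0, 0.0, -1.0]]
ft_force: [-1.1, 0.0, -0.1]
opening: 0.0005
grip_force: 0.0
```

Request:
{"fn": "carry_out", "kwargs": {
  "moves": [
    {"wx": 0, "wy": 0, "wz": 0, "dx": 0.004, "dy": 0, "dz": 0, "hand": -1},
    {"wx": 0, "wy": 0, "wz": 0, "dx": 0.008, "dy": 0, "dz": 0, "hand": -1},
    {"wx": 0, "wy": 0, "wz": 0, "dx": 0.012, "dy": 0, "dz": 0, "hand": -1},
    {"wx": 0, "wy": 0, "wz": 0, "dx": 0.012, "dy": 0, "dz": 0, "hand": -1}
  ]
}}

```text
t: 15.9
tool_pos: [0.5602, 0.1848, 0.0577]
orientation: [[-0.372, 0.928, 0.0], [0.928, 0.372, -0.001], [-0.001, 0.0, -1.0]]
ft_force: [1.3, -2.4, -1.0]
opening: 0.0005
grip_force: 1.4
```

Request:
{"fn": "carry_out", "kwargs": {
  "moves": [
    {"wx": 0, "wy": 0, "wz": 0, "dx": 0.003, "dy": 0, "dz": 0, "hand": -1},
    {"wx": 0, "wy": 0, "wz": 0, "dx": 0.006, "dy": 0, "dz": 0, "hand": -1},
    {"wx": 0, "wy": 0, "wz": 0, "dx": 0.008, "dy": 0, "dz": 0, "hand": -1},
    {"wx": 0, "wy": 0, "wz": 0, "dx": 0.008, "dy": 0, "dz": 0, "hand": -1}
  ]
}}

```text
t: 16.4
tool_pos: [0.5598, 0.1858, 0.0577]
orientation: [[-0.372, 0.928, 0.001], [0.928, 0.372, -0.002], [-0.002, -0.0, -1.0]]
ft_force: [1.5, -6.1, 0.6]
opening: 0.0007
grip_force: 3.4
```

Request:
{"fn": "carry_out", "kwargs": {
  "moves": [
    {"wx": 0, "wy": 0, "wz": 0, "dx": 0.004, "dy": 0, "dz": 0, "hand": -1},
    {"wx": 0, "wy": 0, "wz": 0, "dx": 0.006, "dy": 0, "dz": 0, "hand": -1},
    {"wx": 0, "wy": 0, "wz": 0, "dx": 0.008, "dy": 0, "dz": 0, "hand": -1},
    {"wx": 0, "wy": 0, "wz": 0, "dx": 0.008, "dy": 0, "dz": 0, "hand": -1}
  ]
}}

```text
t: 16.9
tool_pos: [0.5591, 0.1874, 0.0577]
orientation: [[-0.372, 0.928, 0.001], [0.928, 0.372, -0.002], [-0.002, 0.0, -1.0]]
ft_force: [1.8, -6.1, 0.1]
opening: 0.0007
grip_force: 3.7
```

Request:
{"fn": "carry_out", "kwargs": {
  "moves": [
    {"wx": 0, "wy": 0, "wz": 0, "dx": 0.002, "dy": 0, "dz": 0, "hand": -1},
    {"wx": 0, "wy": 0, "wz": 0, "dx": 0.004, "dy": 0, "dz": 0, "hand": -1},
    {"wx": 0, "wy": 0, "wz": 0, "dx": 0.004, "dy": 0, "dz": 0, "hand": -1}
  ]
}}

```text
t: 17.27
tool_pos: [0.559, 0.1877, 0.0577]
orientation: [[-0.372, 0.928, 0.001], [0.928, 0.372, -0.003], [-0.003, 0.0, -1.0]]
ft_force: [3.0, -9.6, 0.8]
opening: 0.0007
grip_force: 5.1
```

Request:
{"fn": "carry_out", "kwargs": {
  "moves": [
    {"wx": 0, "wy": 0, "wz": 0, "dx": 0.003, "dy": 0, "dz": 0, "hand": -1},
    {"wx": 0, "wy": 0, "wz": 0, "dx": 0.003, "dy": 0, "dz": 0, "hand": -1},
    {"wx": 0, "wy": 0, "wz": 0, "dx": 0.003, "dy": 0, "dz": 0, "hand": -1}
  ]
}}

```text
t: 17.65
tool_pos: [0.559, 0.1877, 0.0578]
orientation: [[-0.372, 0.928, 0.002], [0.928, 0.372, -0.004], [-0.004, 0.0, -1.0]]
ft_force: [4.5, -12.6, 0.2]
opening: 0.0004
grip_force: 6.4
```

Request:
{"fn": "carry_out", "kwargs": {
  "moves": [
    {"wx": 0, "wy": 0, "wz": 0, "dx": 0.005, "dy": 0, "dz": 0, "hand": -1},
    {"wx": 0, "wy": 0, "wz": 0, "dx": 0.005, "dy": 0, "dz": 0, "hand": -1},
    {"wx": 0, "wy": 0, "wz": 0, "dx": 0.005, "dy": 0, "dz": 0, "hand": -1}
  ]
}}

```text
t: 18.02
tool_pos: [0.559, 0.1878, 0.0578]
orientation: [[-0.373, 0.928, 0.002], [0.928, 0.373, -0.006], [-0.006, 0.0, -1.0]]
ft_force: [5.6, -16.5, -0.8]
opening: 0.0008
grip_force: 8.6
```

The force rises with no motion, so the jaw is tight. Back off and up.

Request:
{"fn": "carry_out", "kwargs": {
  "moves": [
    {"wx": 0, "wy": 0, "wz": 0, "dx": -0.03, "dy": 0, "dz": 0, "hand": -1},
    {"wx": 0, "wy": 0, "wz": 0, "dx": -0.07, "dy": 0, "dz": 0, "hand": -1},
    {"wx": 0, "wy": 0, "wz": 0, "dx": -0.07, "dy": 0, "dz": 0, "hand": -1},
    {"wx": 0, "wy": 0, "wz": 0, "dx": -0.07, "dy": 0, "dz": -0.2, "hand": -1},
    {"wx": 0, "wy": 0, "wz": 0, "dx": -0.07, "dy": 0, "dz": -0.4, "hand": -1},
    {"wx": 0, "wy": 0, "wz": 0, "dx": -0.07, "dy": 0, "dz": -0.6, "hand": -1},
    {"wx": 0, "wy": 0, "wz": 0, "dx": -0.4, "dy": 0, "dz": -0.8, "hand": -1},
    {"wx": 0, "wy": 0, "wz": 0, "dx": -0.6, "dy": 0, "dz": -0.8, "hand": -1},
    {"wx": 0, "wy": 0, "wz": 0, "dx": -0.6, "dy": 0, "dz": -0.8, "hand": -1}
  ]
}}

```text
t: 19.15
tool_pos: [0.6146, 0.0503, 0.2595]
orientation: [[-0.369, 0.929, 0.003], [0.929, 0.369, 0.0], [-0.001, 0.003, -1.0]]
ft_force: [0.4, 0.2, 0.1]
opening: 0.0005
grip_force: 0.0
```

Run:
```python
from h import *
np.set_printoptions(precision=4,suppress=True)
s=read_state(); print(s["t"],s["tool_pos"])
c=camera("top"); W=pts(c); X,Y,Z=W[...,0],W[...,1],W[...,2]
P=W[(np.hypot(X-.532,Y-.256)<.02)&(Z>.124)]; print(len(P),P.mean(0) if len(P) else 0)
m=((X>.42)&(X<.68)&(Y>.08)&(Y<.42)&(Z>.047)&(Z<.058)).astype(np.uint8)
n,l,st,_=cv2.connectedComponentsWithStats(m)
for i in range(1,n):
    if st[i,4]>200: print(np.median(W[l==i],0),cv2.minAreaRect((W[l==i][:,:2]*1000).astype(np.float32)))
for n in ["pin0","glue","slice"]:
    for d in silhouettes(c,n)[:2]:
        Q=W[d["mask"]]; print(n,round(d["p"],2),np.nanmedian(Q,0))
k=camera("scene"); save(k,"end.png",(390,150,530,270),5)
```

```text
19.15 [0.6146 0.0503 0.2595]
0 0
[0.5435 0.2182 0.0552] ((545.8739624023438, 221.03564453125), (90.34104919433594, 52.29159927368164), 21.405242919921875)
pin0 0.83 [ 0.5014 -0.2083  0.0548]
pin0 0.57 [ 0.5054 -0.2874  0.0631]
glue 0.71 [0.6869 0.0108 0.0836]
slice 0.71 [ 0.4777 -0.0029  0.0124]
```

View pics/end.png

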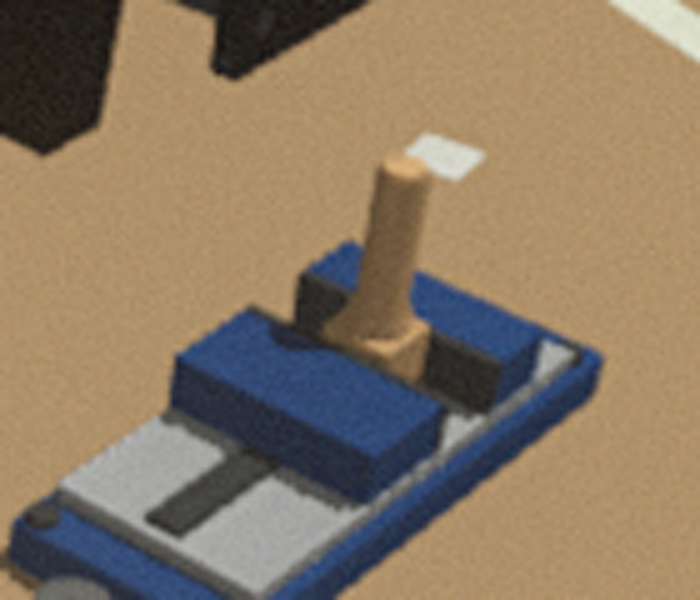

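The leg stands upright at crop (395,270). Its square foot is flat between the jaws with no gap, and nothing is touching it.

```bash
python3 -c "
from workcell import *
print(close_job())"
```

```text
the job is handed in; nothing more can be done
None
```

The leg stands upright in the vise with its foot square to the jaws and fully down on the bed, the sliding jaw was pushed tight (about 17 N), the arm is clear and nothing else was touched; the job is handed in at about 19 s, with no verdict reported back.

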